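Put the battery tray away

TASK

The customer is served, so put the battery tray away: stand the loupe upright on the floor of the tray and press each of the battery box's three lids down until it is fully home. Then, with all the lids home, push the tray in until it is fully shut. Leave the battery tester, the watch and the screwdriver stand where they are.

Things in the scene. Friction and masses are not known exactly. Their poses are not given: they have to be found in the camera images.
- riser: Fixed aluminium bridge, open to the robot, 250 deep (x), 450 wide (y), 100 mm high; roof 12 mm thick, 88 mm clear below. Origin: on the ledge, middle of its front edge; x points into it, away from the robot. Steel runners 12 mm wide, 10 mm high stick out 180 mm in front at y = +208 and -208 mm. The tray slides under it along its x.
- tray (a joint): How far the smoke-acrylic tray is pulled out towards the robot, along the riser's -x: 0 = fully shut (stop), 0.17 m = fully out (stop). It starts almost fully out. It stays where it is left; it takes about 3 N to move.
- tray_front (a point): Middle of the outer face of the tray's flat front panel (robot side), 32 mm above the ledge. Panel 400 mm wide, spanning 10 to 55 mm above the ledge; a 140 mm aluminium finger strip on its upper edge rises to 59 mm and is 5 mm proud. Site x points in the shutting direction, square to the panel. When shut this point is 15 mm in front of the riser's front edge.
- tray_floor (a point): Centre of the tray's inner floor, 15 mm above the ledge, axes as tray_front, 120 mm behind the panel's outer face. Open-topped tray, inside 230 (x) by 390 mm (y), walls 5 mm thick; sides and rear 30 mm, front 40 mm above the floor. At the start its rear is under the riser; 130 to 150 mm behind the front panel lies in the open, with the battery box.
- cell_box: Loose grey battery box in the tray, 0.5 kg, 96 (x) by 186 (y) by 40 mm high, 45 mm with lids shut. Origin: centre of underside. Three bays side by side along its y, each with a flip lid hinged along the rear (+x) top edge, so the lids rise on the robot's side. On its roomier side (+y or -y) at least 85 mm of tray floor is free.
- lid_left (a joint): Opening angle of the lid at the box's +y end (rad): 0 = fully home, flat on the box; larger = front edge higher. The lid stays at any angle it is left at (tight hinge, 0.2 N m: about 3 N of downward push near its front part, more near the hinge).
- lid_mid (a joint): The same for the middle lid.
- lid_right (a joint): The same for the lid at the box's -y end.
- lid_left_top (a point): Point on the left lid's upper face, on its centre line, 62 mm from its hinge; moves with the lid. Each lid: 90 mm long from the hinge plus a 7 mm thumb tab at its front edge, 58 mm wide, 5 mm thick, white frame round a clear window; hinge line at box x = +44 mm, 40 mm above the underside.
- lid_mid_top (a point): The same point on the middle lid.
- lid_right_top (a point): The same point on the right lid.
- loupe: Loose stainless stand loupe, 0.11 kg, 58 mm high, standing on its broad rim (56 mm across, up to 10 mm high) on the ledge to the left or right of the tray; it tapers to a plain round barrel 36 mm across from 26 mm up to its top. Origin: centre of its underside; z up through the lens.
- tester: Chrome battery tester, 115 x 70 x 33 mm, lying on the ledge on the other side of the tray from the loupe. Origin: centre of its underside. Leave it alone.
- watch: Rose-gold ladies' watch on a cream cushion, 58 x 78 x 53 mm, standing on the riser's roof. Origin: centre of its underside. Leave it alone.
- driver_stand: Matte green screwdriver stand with five screwdrivers, 65 mm (x) by 130 mm (y) by 126 mm high, standing on the riser's roof beside the watch. Origin: centre of its underside. Leave it alone.
Things that resemble listed ones, but are neither listed nor needed, are in the scene too. Leave any orange look-alike of the loupe alone.

How it is judged:
By the outcome, as a careful person would: the job done as asked, in the order asked, and still so for the second after the job is handed in, with the robot touching nothing.
It also fails if it takes over 61 s, if anything falls off the work surface, if the arm or the gripper's body presses on something with over 40 N, if the wrist force passes 120 N, or if a joint passes its speed limit or range.

ROBOT

A 7-joint arm with a two-finger parallel gripper is mounted at the origin on the work surface. World frame = base frame: x ahead of the robot, y to its left, z up, the work surface at z = 0. Lengths are in mm, angles in rad, forces in N, time in s.
With the tool pointing down it reaches from about 400 to 875 mm from the base axis. Payload 4.4 kg.
Tool frame: the origin (TCP) lies at the very end of the fingers, on their centre line; the grasp point (between the pads) lies 19 mm behind it; z points along the fingers, y is the line along which they close (so a half turn about z gives the same grasp; the last joint's range is limited). The gripper opens to 85 mm and grips with 20 to 120 N. Pads are 22 mm wide; open, the fingers measure 114 mm over their backs; the gripper's body (76 mm by 85 mm) begins 54 mm behind the grasp point. The pads swing forward as they close: fully open they stand 13 mm farther back than shut.
Start: joints at [-1.366, 0.628, 0.038, 1.517, -0.027, 0.996, -0.02], TCP at [173.852, 626.333, 231.313] pointing down, gripper open.
Joint ranges: [-3.06, 3.06], [-0.37, 2.12], [-1.25, 1.32], [0.18, 2.47], [-1.1, 4.24], [0.23, 1.98], [-2.94, 2.94]. Speed limits (rad/s): [2.57, 2.57, 3.14, 3.14, 3.14, 3.14, 3.14].

INTERFACE

Orientations are given as [roll, pitch, yaw] about the fixed x, y, z axes, in that order (R = Rz(yaw) Ry(pitch) Rx(roll)).
In Python, from cell import status, get_image, ctrl, models gives the robot as it stands.
- The arm moves only by the shell command python3 -m handwheel 'ROWS' [OPENING]. ROWS is JSON, a list of rows, each an object with "delta_pos": the shift along the world's x, y, z in cm, a list of three; "yaw": the turn about the world's z in rad. A call has 1 to 10 rows; each row shifts and turns the commanded pose from where the row before left it; what a row does not reach is not made up. A row lasts 1/12 s, in which the tool goes at most 41.7 mm and 7.16 degrees, less where a joint would pass 70% of its speed; a pose out of reach is approached as far as the arm can. A call is refused whole if a number of a shift passes 4.17 or a number of a turn 0.125, either way. A call with a gripper value outside its range is refused whole. OPENING is the opening, from -1 (shut) to 1 (fully open), set as the call begins (- or left out, the last holds). The fingers move at their own pace and stop on an object; the grip force is fixed at half the most. Time passes only in rows, so rows that do not move let the fingers close. It gives the time, the measured TCP pose, the force, the opening and the grip force at its end, in the units of the state.
- status.read_state(): the state, without advancing time (a new reading comes with each control period).
- get_image(name): name is "side" or "top" or "wrist"; returns a dict with "color" (400x640x3 uint8, red, green, blue), "z_map" (400x640 float32, mm along the optical axis (not along the pixel's ray), 0 where there is no reading), "fx", "fy", "cx", "cy" (pixels), "position" and "rotation" of the camera in the world; the wrist camera has in their place "hand_eye" (4x4, takes a point from camera to tool coordinates, whose origin is the TCP and whose axes are the flange's). Camera axes: x right, y up, looking along -z (the intrinsics and any distortion apply to the point x, -y, -z); pixel columns grow to the right and rows downward; lengths in mm; the calibration is good to about 2 mm. A picture is of the moment at which its call begins: read the wrist's pose just before it.
- ctrl.finish_job(): hands the job in; it is judged then, once.
Trained networks look in a picture, given as the dict that the camera call returned (one of the last four; its "shot" number tells which), for a name from the list of things; names that differ only in an ending like _2 or _b are one class to them, and where a whole thing is asked for, a point or a joint stands for the part that bears it (a point fixed in the world has none). Each returns a list of dicts, best first, with "score" (0 to 1); they miss things now and then, are a little off and sometimes report something else, mostly with a low value. They report only what shows in the picture. A call takes as long as a camera call. They do not tell look-alikes from the thing itself.
- models.boxes_of(picture, name): "rect" ([left, top, right, bottom] in pixels, round what is visible of it).
The state is a dict: "clock": time; "qpos": joint angles; "qd": joint speeds; "tau": joint torques, N m; "eef_pos": TCP position; "tool_rot": TCP orientation; "force": force on the tool from outside, world axes, zero at the start; "torque": the same for the moment, N m; "width": finger opening in mm; "gripper_force": force on a finger pad.
Only numpy, scipy, OpenCV 4.12 (cv2) and the standard library are available. Lean on these libraries where they do the work, as an engineer would, in place of code of your own. Each camera call takes 0.05 s, during which the arm holds its last target. There are 200 camera calls.

## Working session

There is one attempt and no reset: what is moved stays moved. The work goes in short steps, Python scripts to look and compute and a shell command to move; the robot and the scene stay as the last step left them, time stands still between calls to the robot, and variables do not carry over. Pictures are saved under pics/ and viewed, at most 10 in all, crops included, and the job is handed in when it is done.

```bash
mkdir -p pics; ls; cat > h.py <<'E'
import numpy as np, cv2
from cell import status, get_image, ctrl, models
from scipy.spatial.transform import Rotation as Rn
def T_cam(p,st=None):
    T=np.eye(4)
    if 'position' in p:
        R=np.array(p['rotation']); T[:3,:3]=R if R.shape==(3,3) else Rn.from_euler('xyz',R).as_matrix(); T[:3,3]=p['position']
    else:
        W=np.eye(4); W[:3,:3]=Rn.from_euler('xyz',st['tool_rot']).as_matrix(); W[:3,3]=st['eef_pos']; T=W@np.array(p['hand_eye'])
    return T
def cloud(p,st=None):
    z=p['z_map'].astype(float); v,u=np.mgrid[:z.shape[0],:z.shape[1]]
    P=np.stack([(u-p['cx'])/p['fx']*z,-(v-p['cy'])/p['fy']*z,-z],-1)
    T=T_cam(p,st); Q=P@T[:3,:3].T+T[:3,3]; Q[z==0]=np.nan; return Q
def save(p,n): cv2.imwrite(f'pics/{n}.png',p['color'][:,:,::-1])
E
cat > a.py <<'E'
from h import *
st=status.read_state(); print(st)
for n in ['top','side']:
    p=get_image(n); save(p,n+'0'); Q=cloud(p,st); np.savez(n+'0.npz',Q=Q,c=p['color'])
    print(n,{k:v for k,v in p.items() if k not in('color','z_map')})
    for t in ['riser','tray','cell_box','lid_left','lid_mid','lid_right','loupe','tester','watch','driver_stand']:
        try: r=models.boxes_of(p,t)
        except Exception as e: print(t,e); continue
        for d in r[:4]:
            a=np.array(d['rect']); u,v=int((a[0]+a[2])/2),int((a[1]+a[3])/2)
            print(t,round(d['score'],2),a.round(),Q[min(v,399),min(u,639)].round())
print(status.read_state()['clock'])
E
python3 a.py
```

```text
pics
{'clock': 0.0, 'qpos': array([-1.36579307,  0.62936819,  0.03847903,  1.5184    , -0.02695523,
        0.99631196, -0.01995106]), 'qd': array([-7.79848908e-04, -2.57530997e-04,  1.37375058e-04,  5.93165720e-04,
       -8.49785083e-05,  2.03728837e-04,  9.07236835e-04]), 'tau': array([-1.61777907e-04, -5.63410842e+01,  1.22618929e+00, -1.93442005e+01,
        1.09494198e-02,  1.07235930e-02, -3.86117080e-06]), 'eef_pos': array([173.71164255, 625.68384355, 230.36527058]), 'tool_rot': array([-3.13962558e+00,  8.71932685e-05,  2.87083206e+00]), 'force': array([ 0.60052595, -0.17321506,  0.48090948]), 'torque': array([-0.01632209, -0.00132213,  0.00695505]), 'gripper_force': 0.0, 'width': 85.38355429335978}
top {'fx': 515.7572658999192, 'fy': 515.7572658999192, 'cx': 316.4201216866611, 'cy': 204.8670906618714, 'position': array([ 555.82698004,   17.30059559, 1369.38987596]), 'rotation': array([ 0.06484316,  0.01495418, -1.56319844]), 'shot': 1}
riser 0.74 [266. 103. 457. 283.] [668. -73. 103.]
riser 0.53 [177. 234. 198. 251.] [544. 364.  65.]
riser 0.32 [269. 202. 438. 290.] [540. -5
[... 911 characters left out ...]
1175 ]), 'shot': 2}
riser 0.63 [258. 164. 457. 332.] [ 676. -156.  101.]
tray 0.58 [259. 186. 342. 325.] [549. -85.  16.]
tray 0.34 [280. 234. 318. 254.] [544. -99.  72.]
cell_box 0.83 [275. 204. 324. 273.] [549. -78.  71.]
lid_left 0.88 [275. 204. 319. 220.] [553.  25.  65.]
lid_mid 0.7 [278. 206. 319. 236.] [553. -29.  85.]
lid_right 0.88 [277. 232. 320. 255.] [544. -93.  70.]
loupe 0.72 [280. 151. 297. 176.] [556. 267.  40.]
tester 0.76 [264. 353. 325. 400.] [ 497. -409.   25.]
tester 0.67 [283. 210. 319. 237.] [559. -37.  81.]
watch 0.97 [359. 176. 389. 208.] [746. -19. 146.]
watch 0.25 [278. 212. 319. 236.] [551. -43.  84.]
driver_stand 0.68 [375. 200. 412. 284.] [ 745. -199.  152.]
1.1
```

```bash
python3 - <<'E'
import cv2
a=cv2.imread('pics/top0.png')
cv2.imwrite('pics/v1.png',cv2.resize(a[90:310,120:520],None,fx=2,fy=2,interpolation=cv2.INTER_CUBIC))
b=a[205:295,130:260]
cv2.imwrite('pics/v2.png',cv2.resize(b,None,fx=5,fy=5,interpolation=cv2.INTER_CUBIC))
E
```

```text
(no output)
```

View pics/v1.png

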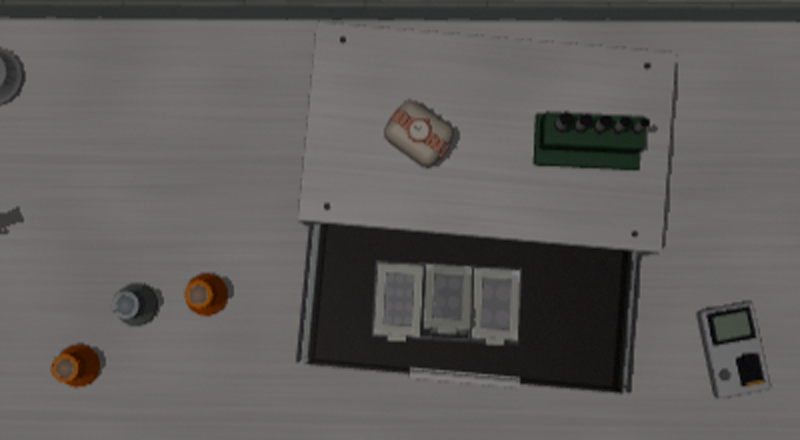

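View pics/v2.png

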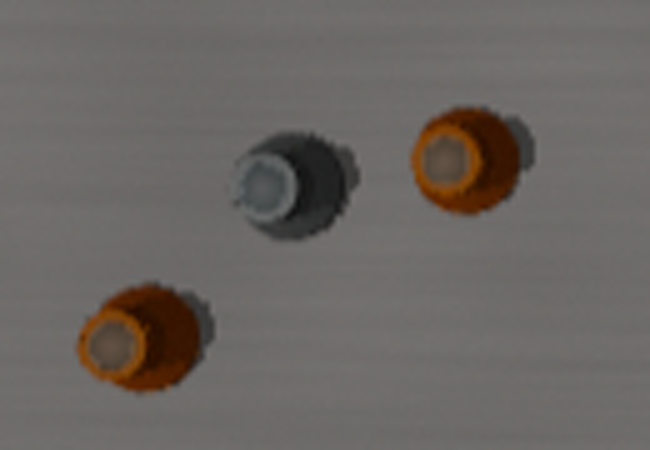

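Candidates for the loupe: the grey/steel one at top-image pixel (186,242), and orange ones at (221,238) and (158,272). There is also a grey cylinder at the left edge (~122,127). The close crop confirms that (186,242) is the stainless tapered loupe and that both neighbours are orange. The tray is at (270–437, 202–286) with three lids at about (319,240), (344,240) and (369,242), and the free floor is on the -y side.

```bash
cat > m.py <<'E'
from h import *
d=np.load('top0.npz'); Q=d['Q']; C=d['c']; s=np.load('side0.npz'); S=s['Q']
P=Q.reshape(-1,3); 
m=(abs(P[:,2]-100)<7)&(P[:,0]>560)&(P[:,0]<900)&(P[:,1]>-350)&(P[:,1]<250)
r=cv2.minAreaRect(P[m][:,:2].astype(np.float32)); print('riser rect',r, cv2.boxPoints(r).round(1).tolist(), 'z',np.median(P[m][:,2]))
# ledge height
m=(P[:,0]<450)&(P[:,0]>400)&(abs(P[:,1])<200); print('ledge z top',np.nanmedian(P[m][:,2]))
# loupe: region
for nm,(u0,v0,u1,v1) in {'loupe':(170,226,200,256),'orange':(210,224,232,253)}.items():
    A=Q[v0:v1,u0:u1].reshape(-1,3); A=A[np.isfinite(A[:,0])]
    t=A[(A[:,2]>50)&(A[:,2]<66)]; (c,rr)=cv2.minEnclosingCircle(t[:,:2].astype(np.float32)); print(nm,'top',c,rr,len(t),np.median(t[:,2]))
    t=A[(A[:,2]>5)]; print(' xy range',t[:,:2].min(0).round(),t[:,:2].max(0).round())
def plane(A):
    c=np.median(A,0)
    for k in range(5):
        n=np.linalg.svd(A-c,full_matrices=False)[2][2]; e=abs((A-c)@n); B=A[e<max(3,np.percentile(e,70))]; c=B.mean(0); A=B
    return c,n*np.sign(n[2])
for X,nm,bx in ((Q,'top',[(306,216,329,259),(332,220,355,258),(357,223,382,261)]),(S,'side',[(275,204,319,220),(278,206,319,236),(277,232,320,255)])):
  for b in bx:
    A=X[b[1]+4:b[3]-6,b[0]+3:b[2]-3].reshape(-1,3); A=A[np.isfinite(A[:,0])&(A[:,2]>35)]
    c,n=plane(A); print(nm,'lid c',c.round(1),'n',n.round(3),'tilt',round(np.arccos(n[2]),3),'z range',np.percentile(A[:,2],[2,98]).round())
# tray in riser-ish frame: strip & walls
m=(P[:,2]>50)&(P[:,2]<66)&(P[:,0]>420)&(P[:,0]<520)&(P[:,1]>-180)&(P[:,1]<60)
print('strip',P[m].min(0).round(),P[m].max(0).round()); r=cv2.minAreaRect(P[m][:,:2].astype(np.float32)); print(r,cv2.boxPoints(r).round().tolist())
for col in (290,344,400,420):
    print(col,[tuple(Q[v,col].round().tolist()) for v in range(200,294,6)])
for row in (235,250): print(row,[tuple(Q[row,c].round().tolist()) for c in range(262,446,6)])
E
python3 m.py
```

```text
riser rect ((757.4903564453125, -78.80685424804688), (450.7984313964844, 251.3650665283203), 85.32070922851562) [[613.7999877929688, -293.20001220703125], [864.4000244140625, -313.70001220703125], [901.0999755859375, 135.60000610351562], [650.5999755859375, 156.10000610351562]] z 100.41074238948795
ledge z top 0.9326214660652568
loupe top (545.8099975585938, 378.0249938964844) 18.98270034790039 162 59.0906828277997
 xy range [509. 349.] [586. 425.]
orange top (558.6678466796875, 285.1206359863281) 18.24285125732422 162 59.41760337301048
 xy range [518. 261.] [589. 320.]
top lid c [560.1  35.5  65.3] n [ 0.136 -0.022  0.991] tilt 0.138 z range [58. 72.]
top lid c [557.7 -29.8  82.9] n [ 0.526 -0.033  0.85 ] tilt 0.555 z range [ 62. 104.]
top lid c [552.  -95.4  70.4] n [0.246 0.003 0.969] tilt 0.248 z range [61. 81.]
side lid c [552.7  16.9  72.9] n [0.163 0.564 0.81 ] tilt 0.627 z range [ 57. 104.]
side lid c [562.5 -28.   77.8] n [0.444 0.13  0.887] tilt 0.481 z range [ 41. 105.]
side lid c [546.6 -90.6  70.1] n [0.249 0.003 0.969] tilt 0.251 z range [58. 83.]
strip [ 445. -179.   5
[... 2317 characters left out ...]
 -296.0, -8.0)]
250 [(524.0, 181.0, 3.0), (524.0, 166.0, 1.0), (525.0, 148.0, 20.0), (525.0, 133.0, 16.0), (525.0, 117.0, 14.0), (525.0, 101.0, 20.0), (525.0, 85.0, 19.0), (525.0, 70.0, 13.0), (526.0, 53.0, 70.0), (526.0, 38.0, 69.0), (527.0, 22.0, 72.0), (527.0, 7.0, 69.0), (528.0, -7.0, 99.0), (528.0, -22.0, 106.0), (528.0, -36.0, 101.0), (528.0, -51.0, 106.0), (528.0, -67.0, 77.0), (528.0, -82.0, 81.0), (528.0, -97.0, 79.0), (528.0, -112.0, 76.0), (527.0, -134.0, 15.0), (527.0, -150.0, 15.0), (nan, nan, nan), (527.0, -180.0, 18.0), (527.0, -196.0, 18.0), (527.0, -213.0, 11.0), (527.0, -228.0, 11.0), (528.0, -243.0, 16.0), (528.0, -255.0, 35.0), (528.0, -275.0, 14.0), (528.0, -293.0, 0.0)]
```

```bash
R='{"delta_pos":[1.86,-1.24,0],"yaw":-0.065}'; python3 -m handwheel '[{"delta_pos":[1.86,-1.24,0],"yaw":-0.065},{"delta_pos":[1.86,-1.24,0],"yaw":-0.065},{"delta_pos":[1.86,-1.24,0],"yaw":-0.065},{"delta_pos":[1.86,-1.24,0],"yaw":-0.065},{"delta_pos":[1.86,-1.24,0],"yaw":-0.065},{"delta_pos":[1.86,-1.24,0],"yaw":-0.065},{"delta_pos":[1.86,-1.24,0],"yaw":-0.065},{"delta_pos":[1.86,-1.24,0],"yaw":-0.065},{"delta_pos":[1.86,-1.24,0],"yaw":-0.065},{"delta_pos":[1.86,-1.24,0],"yaw":-0.065}]' 1
python3 -m handwheel '[{"delta_pos":[1.86,-1.24,0],"yaw":-0.065},{"delta_pos":[1.86,-1.24,0],"yaw":-0.065},{"delta_pos":[1.86,-1.24,0],"yaw":-0.065},{"delta_pos":[1.86,-1.24,0],"yaw":-0.065},{"delta_pos":[1.86,-1.24,0],"yaw":-0.065},{"delta_pos":[1.86,-1.24,0],"yaw":-0.065},{"delta_pos":[1.86,-1.24,0],"yaw":-0.065},{"delta_pos":[1.86,-1.24,0],"yaw":-0.065},{"delta_pos":[1.86,-1.24,0],"yaw":-0.065},{"delta_pos":[1.86,-1.24,0],"yaw":-0.065},{"delta_pos":[0,0,0],"yaw":0}]'
python3 -m handwheel '[{"delta_pos":[0,0,0],"yaw":0},{"delta_pos":[0,0,0],"yaw":0}]'
```

```text
clock: 1.93
eef_pos: [361.8, 500.9, 231.4]
tool_rot: [3.141, -0.0, 2.214]
force: [-0.0, 0.5, 0.3]
width: 85.5
gripper_force: 0.0
clock: 2.1
eef_pos: [362.2, 500.6, 231.3]
tool_rot: [3.141, 0.001, 2.215]
force: [-0.5, 0.8, -0.3]
width: 85.3
gripper_force: 0.0schema error: expected 1 to 10 rows
```

```bash
python3 -m handwheel '[{"delta_pos":[1.86,-1.24,0],"yaw":-0.065},{"delta_pos":[1.86,-1.24,0],"yaw":-0.065},{"delta_pos":[1.86,-1.24,0],"yaw":-0.065},{"delta_pos":[1.86,-1.24,0],"yaw":-0.065},{"delta_pos":[1.86,-1.24,0],"yaw":-0.065},{"delta_pos":[1.86,-1.24,0],"yaw":-0.065},{"delta_pos":[1.86,-1.24,0],"yaw":-0.065},{"delta_pos":[1.86,-1.24,0],"yaw":-0.065},{"delta_pos":[1.86,-1.24,0],"yaw":-0.065},{"delta_pos":[1.6,-1.2,0],"yaw":-0.06}]'
python3 -m handwheel '[{"delta_pos":[0,0,0],"yaw":0},{"delta_pos":[0,0,0],"yaw":0}]'
cat > w.py <<'E'
from h import *
st=status.read_state(); p=get_image('wrist'); save(p,'w1'); Q=cloud(p,st); print(st['eef_pos'].round(1),st['qpos'].round(2)); print(np.array(p['hand_eye']).round(1).tolist())
for d in models.boxes_of(p,'loupe'): 
    a=np.array(d['rect']).round().astype(int); A=Q[max(a[1],0):a[3],max(a[0],0):a[2]].reshape(-1,3); t=A[(A[:,2]>50)&(A[:,2]<68)]
    print(d['score'],a, len(t), cv2.minEnclosingCircle(t[:,:2].astype(np.float32)) if len(t) else '', np.median(t[:,2]) if len(t) else '')
E
python3 w.py
```

```text
clock: 2.93
eef_pos: [543.8, 378.9, 231.1]
tool_rot: [-3.141, -0.001, 1.573]
force: [-0.1, 0.2, 0.0]
width: 85.6
gripper_force: 0.0
clock: 3.1
eef_pos: [543.8, 378.0, 231.1]
tool_rot: [-3.141, 0.0, 1.574]
force: [-1.0, -0.4, -0.1]
width: 85.3
gripper_force: 0.0
[543.8 378.  231.1] [-0.87  0.68  0.39  1.49 -0.28  1.03 -0.41]
[[-0.0, 0.9, 0.3, 80.4], [1.0, 0.0, 0.0, 0.4], [-0.0, 0.3, -0.9, -143.0], [0.0, 0.0, 0.0, 1.0]]
0.63 [296 142 348 196] 1141 ((545.1732788085938, 378.73785400390625), 18.469314575195312) 59.28528689856887
0.6 [209  66 269 126] 1419 ((464.8380432128906, 453.7047424316406), 18.396883010864258) 59.15838785268846
0.57 [311 221 355 281] 943 ((559.860595703125, 285.9204406738281), 18.43762969970703) 59.19237867123638
```

View pics/w1.png

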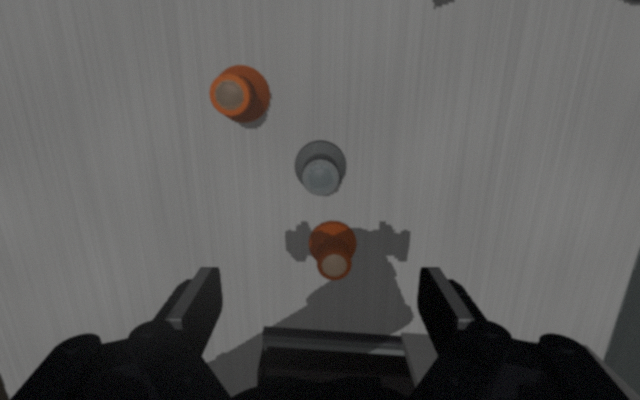

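The wrist view shows the grey loupe at pixel (321,170), with the orange ones at (240,93) and (333,248). The TCP is 1.4 mm off in x, so I'll correct that and descend.

```bash
python3 -m handwheel '[{"delta_pos":[0.15,0.05,-2.3],"yaw":0},{"delta_pos":[0,0,-2.3],"yaw":0},{"delta_pos":[0,0,-2.3],"yaw":0},{"delta_pos":[0,0,-2.3],"yaw":0},{"delta_pos":[0,0,-2.3],"yaw":0},{"delta_pos":[0,0,-2.3],"yaw":0},{"delta_pos":[0,0,-2.3],"yaw":0},{"delta_pos":[0,0,-2.3],"yaw":0},{"delta_pos":[0,0,-1.4],"yaw":0},{"delta_pos":[0,0,-0.8],"yaw":0}]'
python3 -m handwheel '[{"delta_pos":[0,0,0],"yaw":0},{"delta_pos":[0,0,0],"yaw":0}]'
python3 -m handwheel '[{"delta_pos":[0,0,0],"yaw":0},{"delta_pos":[0,0,0],"yaw":0},{"delta_pos":[0,0,0],"yaw":0},{"delta_pos":[0,0,0],"yaw":0},{"delta_pos":[0,0,0],"yaw":0},{"delta_pos":[0,0,0],"yaw":0},{"delta_pos":[0,0,0],"yaw":0},{"delta_pos":[0,0,0],"yaw":0},{"delta_pos":[0,0,0],"yaw":0},{"delta_pos":[0,0,0],"yaw":0}]' -1
```

```text
clock: 4.03
eef_pos: [542.5, 380.0, 23.2]
tool_rot: [-3.138, 0.001, 1.578]
force: [-0.6, -0.1, 0.3]
width: 85.3
gripper_force: 0.0
clock: 4.2
eef_pos: [544.8, 379.9, 25.8]
tool_rot: [3.141, -0.001, 1.577]
force: [-0.4, 0.4, -0.5]
width: 85.3
gripper_force: 0.0
clock: 5.03
eef_pos: [545.4, 379.7, 26.4]
tool_rot: [3.14, -0.001, 1.576]
force: [0.0, -0.2, 5.8]
width: 34.3
gripper_force: 60.5
```

```bash
python3 -m handwheel '[{"delta_pos":[0,0,0.5],"yaw":0},{"delta_pos":[0,0,1],"yaw":0},{"delta_pos":[0,0,1.8],"yaw":0},{"delta_pos":[0,0,2],"yaw":0},{"delta_pos":[0,0,2],"yaw":0},{"delta_pos":[0,0,2],"yaw":0},{"delta_pos":[0,0,2],"yaw":0},{"delta_pos":[0,0,2],"yaw":0},{"delta_pos":[0,0,1.2],"yaw":0},{"delta_pos":[0,0,0.5],"yaw":0}]'
python3 -m handwheel '[{"delta_pos":[0,-1,0],"yaw":0},{"delta_pos":[0,-2,0],"yaw":0},{"delta_pos":[0,-2.5,0],"yaw":0},{"delta_pos":[0,-2.5,0],"yaw":0},{"delta_pos":[0,-2.5,0],"yaw":0},{"delta_pos":[0,-2.5,0],"yaw":0},{"delta_pos":[0,-2.5,0],"yaw":0},{"delta_pos":[0,-2.5,0],"yaw":0},{"delta_pos":[0,-2.5,0],"yaw":0},{"delta_pos":[0,-2.5,0],"yaw":0}]'
python3 -m handwheel '[{"delta_pos":[-0.15,-2.5,0],"yaw":0},{"delta_pos":[-0.15,-2.5,0],"yaw":0},{"delta_pos":[-0.15,-2.5,0],"yaw":0},{"delta_pos":[-0.15,-2.5,0],"yaw":0},{"delta_pos":[-0.15,-2.5,0],"yaw":0},{"delta_pos":[-0.15,-2.5,0],"yaw":0},{"delta_pos":[-0.15,-2.5,0],"yaw":0},{"delta_pos":[-0.15,-2.5,0],"yaw":0},{"delta_pos":[-0.1,-2.5,0],"yaw":0},{"delta_pos":[0,-2.5,0],"yaw":0}]'
python3 -m handwheel '[{"delta_pos":[0,-2.5,0],"yaw":0},{"delta_pos":[0,-2.5,0],"yaw":0},{"delta_pos":[0,-2,0],"yaw":0},{"delta_pos":[0,-1,0],"yaw":0},{"delta_pos":[0,-0.5,0],"yaw":0},{"delta_pos":[0,0,0],"yaw":0},{"delta_pos":[0,0,0],"yaw":0}]'
```

```text
clock: 5.87
eef_pos: [545.7, 379.7, 177.9]
tool_rot: [3.139, -0.002, 1.576]
force: [0.4, -0.1, -0.1]
width: 34.6
gripper_force: 59.9
clock: 6.7
eef_pos: [543.2, 146.9, 174.0]
tool_rot: [-3.139, 0.001, 1.575]
force: [0.5, 0.2, -0.8]
width: 34.5
gripper_force: 59.9
clock: 7.53
eef_pos: [529.6, -102.4, 174.0]
tool_rot: [-3.138, -0.0, 1.575]
force: [0.1, 0.2, -0.9]
width: 34.7
gripper_force: 59.9
clock: 8.12
eef_pos: [531.4, -184.3, 174.7]
tool_rot: [-3.14, -0.002, 1.577]
force: [-0.1, 0.4, -1.3]
width: 34.6
gripper_force: 59.9
```

```bash
python3 -m handwheel '[{"delta_pos":[0,-0.3,-1],"yaw":0},{"delta_pos":[0,-0.3,-2],"yaw":0},{"delta_pos":[0,0,-2],"yaw":0},{"delta_pos":[0,0,-2],"yaw":0},{"delta_pos":[0,0,-2],"yaw":0},{"delta_pos":[0,0,-1.8],"yaw":0},{"delta_pos":[0,0,-1],"yaw":0},{"delta_pos":[0,0,-0.5],"yaw":0},{"delta_pos":[0,0,-0.4],"yaw":0},{"delta_pos":[0,0,0],"yaw":0}]'
python3 -m handwheel '[{"delta_pos":[0,0,-0.2],"yaw":0},{"delta_pos":[0,0,0],"yaw":0},{"delta_pos":[0,0,0],"yaw":0}]'
python3 -m handwheel '[{"delta_pos":[0,0,-0.2],"yaw":0},{"delta_pos":[0,0,0],"yaw":0},{"delta_pos":[0,0,0],"yaw":0}]'
```

```text
clock: 8.95
eef_pos: [531.8, -191.4, 48.0]
tool_rot: [-3.141, -0.0, 1.576]
force: [-0.6, 0.0, -1.0]
width: 34.0
gripper_force: 59.9
clock: 9.2
eef_pos: [532.2, -191.9, 47.0]
tool_rot: [3.14, 0.0, 1.576]
force: [-0.5, 0.7, -0.4]
width: 34.7
gripper_force: 59.9
clock: 9.45
eef_pos: [531.8, -191.7, 44.4]
tool_rot: [3.141, -0.0, 1.576]
force: [0.1, -0.3, -0.1]
width: 34.3
gripper_force: 59.9
```

```bash
python3 -m handwheel '[{"delta_pos":[0,0,-0.2],"yaw":0},{"delta_pos":[0,0,0],"yaw":0},{"delta_pos":[0,0,0],"yaw":0}]'
python3 -m handwheel '[{"delta_pos":[0,0,-0.1],"yaw":0},{"delta_pos":[0,0,0],"yaw":0},{"delta_pos":[0,0,0],"yaw":0}]'
```

```text
clock: 9.7
eef_pos: [531.6, -191.7, 42.2]
tool_rot: [-3.141, -0.0, 1.576]
force: [-0.0, -0.6, -1.2]
width: 34.6
gripper_force: 59.9
clock: 9.95
eef_pos: [531.8, -191.9, 41.4]
tool_rot: [3.141, 0.0, 1.576]
force: [-0.5, 1.0, 0.0]
width: 34.4
gripper_force: 60.0
```

```bash
python3 -m handwheel '[{"delta_pos":[0,0,-0.1],"yaw":0},{"delta_pos":[0,0,0],"yaw":0},{"delta_pos":[0,0,0],"yaw":0}]'
python3 -m handwheel '[{"delta_pos":[0,0,-0.1],"yaw":0},{"delta_pos":[0,0,0],"yaw":0},{"delta_pos":[0,0,0],"yaw":0}]'
```

```text
clock: 10.2
eef_pos: [532.1, -191.8, 41.3]
tool_rot: [3.141, -0.0, 1.576]
force: [-1.9, 0.8, 7.6]
width: 34.7
gripper_force: 60.9
clock: 10.45
eef_pos: [532.8, -192.0, 41.3]
tool_rot: [3.139, 0.0, 1.576]
force: [-1.0, 1.4, 15.0]
width: 34.4
gripper_force: 61.6
```

```bash
python3 -m handwheel '[{"delta_pos":[0,0,0.15],"yaw":0},{"delta_pos":[0,0,0],"yaw":0},{"delta_pos":[0,0,0],"yaw":0}]'
python3 -m handwheel '[{"delta_pos":[0,0,0],"yaw":0},{"delta_pos":[0,0,0],"yaw":0},{"delta_pos":[0,0,0],"yaw":0},{"delta_pos":[0,0,0],"yaw":0},{"delta_pos":[0,0,0],"yaw":0},{"delta_pos":[0,0,0],"yaw":0},{"delta_pos":[0,0,0.3],"yaw":0},{"delta_pos":[0,0,0.5],"yaw":0}]' 1
python3 -m handwheel '[{"delta_pos":[0,0,1],"yaw":0},{"delta_pos":[0,0,1.5],"yaw":0},{"delta_pos":[0,0,2],"yaw":0},{"delta_pos":[0,0,2],"yaw":0},{"delta_pos":[0,0,2],"yaw":0},{"delta_pos":[0,0,2],"yaw":0},{"delta_pos":[0,0,2],"yaw":0},{"delta_pos":[0,0,1],"yaw":0},{"delta_pos":[0,0,0],"yaw":0},{"delta_pos":[0,0,0],"yaw":0}]'
cat > b.py <<'E'
from h import *
p=get_image('top'); save(p,'top1'); Q=cloud(p); 
st=status.read_state(); w=get_image('wrist'); save(w,'w2'); W=cloud(w,st)
for pp,X in ((p,Q),(w,W)):
  for t in ['lid_left','lid_mid','lid_right','loupe']:
    for d in models.boxes_of(pp,t)[:3]:
      a=np.array(d['rect']).round().astype(int); A=X[a[1]:a[3],a[0]:a[2]].reshape(-1,3); 
      print(t,round(d['score'],2),a, np.nanmedian(A,0).round(1))
a=cv2.imread('pics/top1.png')[195:295,260:450]; b=cv2.imread('pics/w2.png')
cv2.imwrite('pics/v3.png',np.vstack([cv2.resize(a,(570,300)),cv2.resize(b,(570,290))[:, :]]))
print(st['eef_pos'],st['clock'])
E
python3 b.py
```

```text
clock: 10.7
eef_pos: [532.1, -191.9, 41.3]
tool_rot: [3.141, 0.0, 1.576]
force: [-0.9, 0.8, 7.5]
width: 34.5
gripper_force: 60.8
clock: 11.37
eef_pos: [531.3, -191.6, 48.6]
tool_rot: [-3.141, -0.0, 1.576]
force: [-0.1, 0.4, 0.8]
width: 85.5
gripper_force: 0.0
clock: 12.2
eef_pos: [531.9, -191.7, 184.2]
tool_rot: [3.141, 0.0, 1.576]
force: [-1.0, -0.2, -0.8]
width: 85.4
gripper_force: 0.0
lid_left 0.79 [304 216 328 260] [558.9  39.9  63.8]
lid_mid 0.89 [333 220 356 256] [559.4 -32.1  81.8]
lid_mid 0.67 [395 239 410 257] [ 535.  -179.5   40.3]
lid_right 0.94 [357 221 380 264] [547.6 -92.7  69. ]
loupe 0.95 [145 265 171 286] [459.1 444.7  19.6]
loupe 0.87 [212 227 230 249] [554.9 284.1  26.4]
lid_mid 0.8 [336   0 422  18] [572.6 -56.4  63.8]
lid_right 0.74 [277  10 416 105] [549.5 -89.2  70.2]
lid_right 0.38 [293 154 351 223] [ 533.5 -185.6   39.7]
loupe 0.62 [293 150 351 220] [ 533.5 -183.2   38.9]
[ 531.26645694 -191.39707633  183.33310212] 12.25
```

View pics/v3.png

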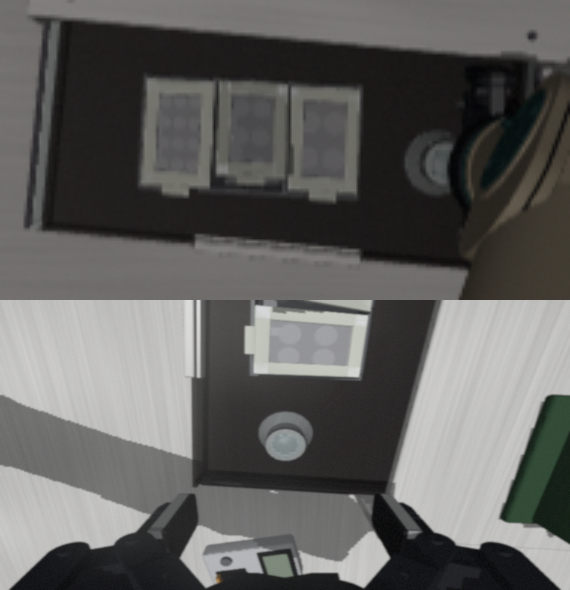

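The loupe stands upright on the tray floor, at upper crop (435,160) and lower crop (285,437), clear of the box and walls. All three lids are still up. Next I'll press the right lid with the fingers shut.

```bash
python3 -m handwheel '[{"delta_pos":[0,1,-0.5],"yaw":0},{"delta_pos":[0,1.3,-0.9],"yaw":0},{"delta_pos":[0,1.3,-0.9],"yaw":0},{"delta_pos":[0,1.3,-0.9],"yaw":0},{"delta_pos":[-0.1,1.3,-0.9],"yaw":0},{"delta_pos":[-0.1,1.3,-0.9],"yaw":0},{"delta_pos":[-0.1,1.2,-0.9],"yaw":0},{"delta_pos":[0,0.9,-0.9],"yaw":0},{"delta_pos":[0,0,-0.8],"yaw":0},{"delta_pos":[0,0,-0.5],"yaw":0}]' -1
python3 -m handwheel '[{"delta_pos":[0,0,-0.5],"yaw":0},{"delta_pos":[0,0,-0.5],"yaw":0},{"delta_pos":[0,0,-0.5],"yaw":0},{"delta_pos":[0,0,-0.5],"yaw":0},{"delta_pos":[0,0,-0.4],"yaw":0},{"delta_pos":[0,0,-0.4],"yaw":0},{"delta_pos":[0,0,-0.3],"yaw":0},{"delta_pos":[0,0,-0.3],"yaw":0},{"delta_pos":[0,0,-0.2],"yaw":0},{"delta_pos":[0,0,0],"yaw":0}]'
```

```text
clock: 13.53
eef_pos: [528.5, -95.1, 101.7]
tool_rot: [-3.141, -0.0, 1.577]
force: [-0.7, 0.9, 0.4]
width: -0.1
gripper_force: 0.0
clock: 14.37
eef_pos: [528.6, -95.8, 66.5]
tool_rot: [-3.141, 0.0, 1.576]
force: [-1.4, 0.5, 0.7]
width: 0.1
gripper_force: 0.0
```

```bash
python3 -m handwheel '[{"delta_pos":[0,0,-0.2],"yaw":0},{"delta_pos":[0,0,-0.2],"yaw":0},{"delta_pos":[0,0,0],"yaw":0}]'
python3 -m handwheel '[{"delta_pos":[0,0,-0.15],"yaw":0},{"delta_pos":[0,0,-0.15],"yaw":0},{"delta_pos":[0,0,0],"yaw":0}]'
python3 -m handwheel '[{"delta_pos":[0,0,-0.15],"yaw":0},{"delta_pos":[0,0,0],"yaw":0},{"delta_pos":[0,0,0],"yaw":0}]'
```

```text
clock: 14.62
eef_pos: [528.7, -95.7, 62.6]
tool_rot: [-3.142, 0.0, 1.576]
force: [0.1, 0.3, 0.4]
width: 0.1
gripper_force: 0.1
clock: 14.87
eef_pos: [528.7, -95.7, 59.9]
tool_rot: [3.142, -0.0, 1.576]
force: [-1.5, 0.0, 3.8]
width: -0.0
gripper_force: 1.8
clock: 15.12
eef_pos: [529.9, -95.8, 59.5]
tool_rot: [3.139, 0.0, 1.576]
force: [-1.5, -0.5, 11.2]
width: 0.5
gripper_force: 5.9
```

```bash
python3 -m handwheel '[{"delta_pos":[0,0,-0.1],"yaw":0},{"delta_pos":[0,0,0],"yaw":0},{"delta_pos":[0,0,0],"yaw":0}]'
python3 -m handwheel '[{"delta_pos":[0,0,0.5],"yaw":0},{"delta_pos":[0,0,1],"yaw":0},{"delta_pos":[0,0,2],"yaw":0},{"delta_pos":[0,0,2],"yaw":0},{"delta_pos":[0,0,1.2],"yaw":0},{"delta_pos":[0,1,0.3],"yaw":0},{"delta_pos":[0,2,0],"yaw":0},{"delta_pos":[0,2,0],"yaw":0},{"delta_pos":[0,1.4,0],"yaw":0},{"delta_pos":[0,0,0],"yaw":0}]'
python3 -m handwheel '[{"delta_pos":[0,0,-1],"yaw":0},{"delta_pos":[0,0,-0.6],"yaw":0},{"delta_pos":[0,0,-0.4],"yaw":0},{"delta_pos":[0,0,-0.4],"yaw":0},{"delta_pos":[0,0,-0.4],"yaw":0},{"delta_pos":[0,0,-0.4],"yaw":0},{"delta_pos":[0,0,-0.4],"yaw":0},{"delta_pos":[0,0,-0.4],"yaw":0},{"delta_pos":[0,0,-0.4],"yaw":0},{"delta_pos":[0,0,-0.4],"yaw":0}]'
python3 -m handwheel '[{"delta_pos":[0,0,-0.3],"yaw":0},{"delta_pos":[0,0,-0.3],"yaw":0},{"delta_pos":[0,0,-0.3],"yaw":0}]'
```

```text
clock: 15.37
eef_pos: [530.7, -95.9, 59.2]
tool_rot: [3.137, 0.0, 1.576]
force: [-1.7, 0.4, 17.3]
width: -0.5
gripper_force: 8.6
clock: 16.2
eef_pos: [528.3, -26.6, 126.6]
tool_rot: [-3.14, -0.003, 1.582]
force: [-0.2, 1.3, 0.0]
width: 0.0
gripper_force: 0.0
clock: 17.03
eef_pos: [528.5, -31.8, 78.9]
tool_rot: [-3.141, -0.0, 1.576]
force: [-0.6, 0.4, 1.9]
width: -0.0
gripper_force: 1.3
clock: 17.28
eef_pos: [528.5, -31.7, 70.0]
tool_rot: [-3.141, -0.0, 1.576]
force: [-1.0, -0.0, 2.1]
width: -0.2
gripper_force: 1.3
```

```bash
python3 -m handwheel '[{"delta_pos":[0,0,-0.3],"yaw":0},{"delta_pos":[0,0,-0.3],"yaw":0},{"delta_pos":[0,0,-0.2],"yaw":0},{"delta_pos":[0,0,-0.2],"yaw":0},{"delta_pos":[0,0,-0.2],"yaw":0},{"delta_pos":[0,0,0],"yaw":0}]'
python3 -m handwheel '[{"delta_pos":[0,0,-0.15],"yaw":0},{"delta_pos":[0,0,-0.1],"yaw":0},{"delta_pos":[0,0,0],"yaw":0},{"delta_pos":[0,0,0],"yaw":0}]'
```

```text
clock: 17.78
eef_pos: [530.2, -31.8, 59.4]
tool_rot: [3.138, -0.0, 1.576]
force: [-2.5, 0.9, 11.8]
width: -0.2
gripper_force: 5.7
clock: 18.12
eef_pos: [532.5, -32.0, 58.7]
tool_rot: [3.133, -0.0, 1.576]
force: [-1.7, 0.9, 23.8]
width: -0.3
gripper_force: 12.1
```

```bash
python3 -m handwheel '[{"delta_pos":[0,0,0.5],"yaw":0},{"delta_pos":[0,0,1],"yaw":0},{"delta_pos":[0,0,1.5],"yaw":0},{"delta_pos":[0,0,1],"yaw":0},{"delta_pos":[0,1,0],"yaw":0},{"delta_pos":[0,2,0],"yaw":0},{"delta_pos":[0,2,0],"yaw":0},{"delta_pos":[0,1.2,0],"yaw":0},{"delta_pos":[0,0.6,0],"yaw":0},{"delta_pos":[0,0,-0.4],"yaw":0}]'
python3 -m handwheel '[{"delta_pos":[0,0,-0.5],"yaw":0},{"delta_pos":[0,0,-0.5],"yaw":0},{"delta_pos":[0,0,-0.5],"yaw":0},{"delta_pos":[0,0,-0.4],"yaw":0},{"delta_pos":[0,0,-0.3],"yaw":0},{"delta_pos":[0,0,-0.3],"yaw":0},{"delta_pos":[0,0,-0.3],"yaw":0},{"delta_pos":[0,0,-0.3],"yaw":0},{"delta_pos":[0,0,0],"yaw":0}]'
```

```text
clock: 18.95
eef_pos: [529.0, 38.3, 91.8]
tool_rot: [3.141, -0.001, 1.579]
force: [-0.6, -0.8, -1.8]
width: 0.2
gripper_force: 0.0
clock: 19.7
eef_pos: [528.7, 36.1, 60.3]
tool_rot: [-3.141, 0.0, 1.576]
force: [-0.1, 0.3, 0.8]
width: -0.1
gripper_force: 0.0
```

```bash
python3 -m handwheel '[{"delta_pos":[0,0,-0.15],"yaw":0},{"delta_pos":[0,0,0],"yaw":0},{"delta_pos":[0,0,0],"yaw":0}]'
python3 -m handwheel '[{"delta_pos":[0,0,-0.15],"yaw":0},{"delta_pos":[0,0,-0.1],"yaw":0},{"delta_pos":[0,0,0],"yaw":0},{"delta_pos":[0,0,0],"yaw":0}]'
```

```text
clock: 19.95
eef_pos: [529.1, 36.3, 59.7]
tool_rot: [3.141, -0.0, 1.576]
force: [-1.8, -0.8, 4.2]
width: 0.2
gripper_force: 2.2
clock: 20.28
eef_pos: [530.9, 36.2, 58.9]
tool_rot: [3.137, -0.001, 1.576]
force: [-1.9, 0.1, 19.0]
width: 0.1
gripper_force: 8.9
```

```bash
python3 -m handwheel '[{"delta_pos":[0,0,0.5],"yaw":0},{"delta_pos":[0,0,1],"yaw":0},{"delta_pos":[0,0,2],"yaw":0},{"delta_pos":[0,0,2],"yaw":0},{"delta_pos":[-1,-0.9,0],"yaw":0},{"delta_pos":[-2,-1.8,0],"yaw":0},{"delta_pos":[-2,-1.8,0],"yaw":0},{"delta_pos":[-2,-1.8,0],"yaw":0},{"delta_pos":[-2,-1.8,0],"yaw":0},{"delta_pos":[-1.3,-0.9,0],"yaw":0}]'
cat > c.py <<'E'
from h import *
d0=np.load('top0.npz')
def plane(A):
    for k in range(6):
        c=A.mean(0); n=np.linalg.svd(A-c,full_matrices=False)[2][2]; e=abs((A-c)@n); A=A[e<max(4,np.percentile(e,80))]
    return c,n*np.sign(n[2])
for nm in ('top','side'):
  ps=[get_image(nm) for _ in range(4)]; p=ps[-1]; save(p,nm+'2'); X=np.nanmedian([cloud(q) for q in ps],0)
  for t,y in (('left',35),('mid',-31),('right',-95)):
    M=(abs(X[...,0]-555)<32)&(abs(X[...,1]-y)<20)&(X[...,2]>35)&(X[...,2]<110); A=X[M]; c,n=plane(A)
    print(nm,t,c.round(1),n.round(3),'tilt_x',round(np.arctan2(n[0],n[2]),3),'z',np.percentile(A[:,2],[5,50,95]).round(1))
  for d in models.boxes_of(p,'loupe')[:4]: 
    a=np.array(d['rect']).round().astype(int); print('loupe',round(d['score'],2),a)
a=cv2.imread('pics/top2.png')[195:295,260:450]; b=cv2.imread('pics/side2.png')[170:340,240:420]
cv2.imwrite('pics/v4.png',np.vstack([cv2.resize(a,(570,300)),cv2.resize(b,(317,300)) if 0 else cv2.resize(b,(570,300))]))
print(status.read_state()['eef_pos'],status.read_state()['clock'])
E
python3 c.py
```

```text
clock: 21.12
eef_pos: [423.5, -55.6, 112.2]
tool_rot: [-3.14, 0.001, 1.574]
force: [0.3, 0.2, -0.1]
width: 0.0
gripper_force: 0.0
top left [555.1  34.6  59.8] [ 0.003 -0.025  1.   ] tilt_x 0.003 z [57.2 59.8 62.3]
top mid [554.6 -31.7  59.7] [ 0.009 -0.005  1.   ] tilt_x 0.009 z [57.  59.7 62.1]
top right [555.1 -94.8  59.7] [-0.002  0.015  1.   ] tilt_x -0.002 z [57.1 59.7 62.1]
loupe 0.86 [143 264 168 282]
loupe 0.81 [209 225 231 246]
loupe 0.64 [396 237 413 256]
loupe 0.16 [307 218 331 258]
side left [555.2  35.1  58.2] [-0.    -0.019  1.   ] tilt_x -0.0 z [56.6 58.2 60.1]
side mid [555.2 -30.5  58.1] [ 0.002 -0.007  1.   ] tilt_x 0.002 z [56.6 58.  59.9]
side right [555.4 -94.7  58.2] [-0.004  0.009  1.   ] tilt_x -0.004 z [56.6 58.2 59.9]
loupe 0.74 [252 127 265 146]
loupe 0.68 [259 163 460 331]
loupe 0.67 [291 268 315 300]
loupe 0.51 [279 151 298 174]
[426.4132512  -53.16568533 111.7544348 ] 21.6167
```

View pics/v4.png

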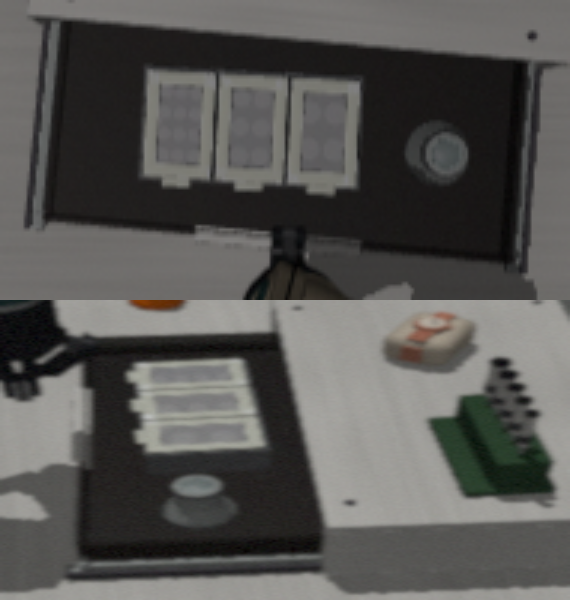

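All three lids lie flat (tilt within 0.01 rad, top at z about 60), and the loupe is upright at upper crop (437,152). Now I'll lower in front of the panel and push it shut.

```bash
python3 -m handwheel '[{"delta_pos":[-0.8,0,-0.5],"yaw":-0.04},{"delta_pos":[0,0,-1],"yaw":-0.04},{"delta_pos":[0,0,-1.2],"yaw":0},{"delta_pos":[0,0,-1.2],"yaw":0},{"delta_pos":[0,0,-1.2],"yaw":0},{"delta_pos":[0,0,-1],"yaw":0},{"delta_pos":[0,0,-0.5],"yaw":0},{"delta_pos":[0,0,0],"yaw":0},{"delta_pos":[0,0,0],"yaw":0}]'
python3 -m handwheel '[{"delta_pos":[0.5,-0.04,0],"yaw":0},{"delta_pos":[0.5,-0.04,0],"yaw":0},{"delta_pos":[0.5,-0.04,0],"yaw":0},{"delta_pos":[0.5,-0.04,0],"yaw":0},{"delta_pos":[0.5,-0.04,0],"yaw":0},{"delta_pos":[0.5,-0.04,0],"yaw":0},{"delta_pos":[0.5,-0.04,0],"yaw":0},{"delta_pos":[0.5,-0.04,0],"yaw":0}]'
```

```text
clock: 22.37
eef_pos: [417.7, -53.5, 45.5]
tool_rot: [-3.141, 0.0, 1.496]
force: [0.0, -0.7, 0.2]
width: -0.5
gripper_force: 0.0
clock: 23.03
eef_pos: [456.9, -56.9, 45.7]
tool_rot: [-3.139, -0.0, 1.496]
force: [-2.7, -0.3, 3.3]
width: -0.2
gripper_force: 1.9
```

```bash
python3 -m handwheel '[{"delta_pos":[0.6,-0.05,0],"yaw":0},{"delta_pos":[0.6,-0.05,0],"yaw":0},{"delta_pos":[0.6,-0.05,0],"yaw":0},{"delta_pos":[0.6,-0.05,0],"yaw":0},{"delta_pos":[0.6,-0.05,0],"yaw":0},{"delta_pos":[0.6,-0.05,0],"yaw":0},{"delta_pos":[0.6,-0.05,0],"yaw":0},{"delta_pos":[0.6,-0.05,0],"yaw":0},{"delta_pos":[0.6,-0.05,0],"yaw":0},{"delta_pos":[0.6,-0.05,0],"yaw":0}]'
python3 -m handwheel '[{"delta_pos":[0.6,-0.05,0],"yaw":0},{"delta_pos":[0.6,-0.05,0],"yaw":0},{"delta_pos":[0.6,-0.05,0],"yaw":0},{"delta_pos":[0.6,-0.05,0],"yaw":0},{"delta_pos":[0.6,-0.05,0],"yaw":0},{"delta_pos":[0.6,-0.05,0],"yaw":0},{"delta_pos":[0.6,-0.05,0],"yaw":0},{"delta_pos":[0.6,-0.05,0],"yaw":0},{"delta_pos":[0.5,-0.04,0],"yaw":0},{"delta_pos":[0.5,-0.04,0],"yaw":0}]'
```

```text
clock: 23.87
eef_pos: [518.3, -61.9, 45.8]
tool_rot: [-3.141, -0.0, 1.496]
force: [-2.5, 0.7, 1.4]
width: -0.4
gripper_force: 1.6
clock: 24.7
eef_pos: [576.3, -66.7, 45.8]
tool_rot: [3.142, -0.0, 1.496]
force: [-3.1, 0.2, 2.0]
width: 0.2
gripper_force: 1.7
```

```bash
python3 -m handwheel '[{"delta_pos":[0.4,-0.03,0],"yaw":0},{"delta_pos":[0.4,-0.03,0],"yaw":0},{"delta_pos":[0.3,-0.03,0],"yaw":0},{"delta_pos":[0.3,-0.02,0],"yaw":0},{"delta_pos":[0,0,0],"yaw":0}]'
python3 -m handwheel '[{"delta_pos":[0.2,-0.02,0],"yaw":0},{"delta_pos":[0.2,-0.02,0],"yaw":0},{"delta_pos":[0,0,0],"yaw":0}]'
python3 -m handwheel '[{"delta_pos":[0.2,-0.02,0],"yaw":0},{"delta_pos":[0.1,0,0],"yaw":0},{"delta_pos":[0,0,0],"yaw":0}]'
```

```text
clock: 25.12
eef_pos: [590.9, -67.9, 45.9]
tool_rot: [3.14, 0.0, 1.496]
force: [-0.5, 0.1, 1.1]
width: 0.1
gripper_force: 0.4
clock: 25.37
eef_pos: [594.2, -68.2, 45.9]
tool_rot: [3.141, -0.0, 1.496]
force: [-1.9, 1.6, 0.0]
width: 0.0
gripper_force: 0.9
clock: 25.62
eef_pos: [596.0, -68.4, 45.8]
tool_rot: [-3.14, -0.0, 1.496]
force: [-4.7, 1.3, 4.2]
width: 0.2
gripper_force: 1.2
```

```bash
python3 -m handwheel '[{"delta_pos":[0.2,-0.02,0],"yaw":0},{"delta_pos":[0.1,0,0],"yaw":0},{"delta_pos":[0,0,0],"yaw":0}]'
python3 -m handwheel '[{"delta_pos":[0.2,-0.02,0],"yaw":0},{"delta_pos":[0,0,0],"yaw":0},{"delta_pos":[0,0,0],"yaw":0}]'
```

```text
clock: 25.87
eef_pos: [596.0, -68.3, 45.8]
tool_rot: [-3.135, -0.002, 1.495]
force: [-11.8, 1.3, 9.6]
width: -0.1
gripper_force: 1.6
clock: 26.12
eef_pos: [596.0, -68.3, 45.8]
tool_rot: [-3.131, -0.002, 1.495]
force: [-16.4, 2.4, 14.9]
width: 0.2
gripper_force: 1.4
```

```bash
python3 -m handwheel '[{"delta_pos":[-0.5,0.04,0],"yaw":0},{"delta_pos":[-1,0.08,0],"yaw":0},{"delta_pos":[-2,0.1,0],"yaw":0},{"delta_pos":[-3,0.1,0.5],"yaw":0},{"delta_pos":[-3,0,1],"yaw":0},{"delta_pos":[-2.5,0,2],"yaw":0},{"delta_pos":[-1.5,0,3],"yaw":0},{"delta_pos":[-0.5,0,3],"yaw":0},{"delta_pos":[0,0,0],"yaw":0},{"delta_pos":[0,0,0],"yaw":0}]'
cat > f.py <<'E'
from h import *
O=np.array([632.2,-68.5]); ax=np.array([.9967,-.0816]); ay=np.array([.0816,.9967])
ps=[get_image('top') for _ in range(3)]; save(ps[0],'top3'); X=np.nanmedian([cloud(q) for q in ps],0).reshape(-1,3)
L=np.c_[(X[:,:2]-O)@ax,(X[:,:2]-O)@ay,X[:,2]]
M=(abs(L[:,1])>75)&(abs(L[:,1])<190)&(L[:,0]>-60)&(L[:,0]<10)&(L[:,2]>40)&(L[:,2]<70); print('panel x',np.percentile(L[M,0],[2,10,50,90]).round(1),M.sum())
M=(abs(L[:,1])<65)&(L[:,0]>-80)&(L[:,0]<10)&(L[:,2]>48)&(L[:,2]<70); print('strip x',np.percentile(L[M,0],[2,10,50,90]).round(1),M.sum())
p=get_image('side'); save(p,'side3')
cv2.imwrite('pics/v5.png',np.hstack([cv2.resize(cv2.imread('pics/top3.png')[95:300,250:470],(400,373)),cv2.resize(cv2.imread('pics/side3.png')[150:340,230:460],(400,373))]))
print(status.read_state()['eef_pos'],status.read_state()['force'],status.read_state()['clock'])
E
python3 f.py
```

```text
clock: 26.95
eef_pos: [464.1, -66.1, 142.5]
tool_rot: [3.135, 0.001, 1.496]
force: [0.5, 0.0, 0.3]
width: 0.1
gripper_force: 0.0
panel x [-24.3 -24.1 -22.  -19.7] 198
strip x [-29.  -28.  -22.8 -17.5] 261
[461.91679732 -65.6140153  139.97721719] [-0.0364539   0.20192476  0.29298127] 27.15
```

View pics/v5.png

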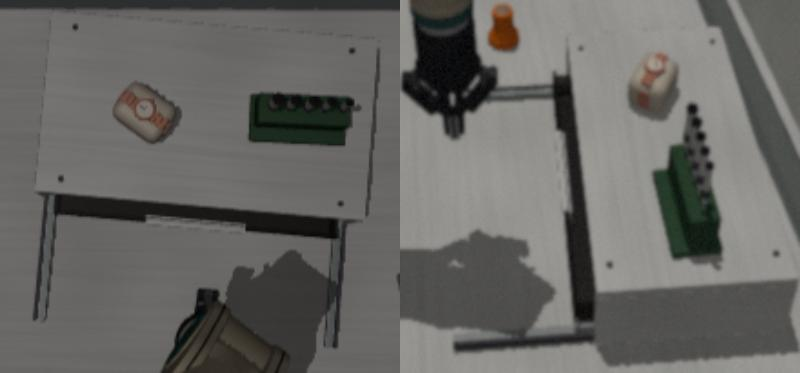

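The tray isn't shut yet: the panel shows about 9 mm short of its closed position (-24 mm against -15 mm). The pad force stayed low while the wrist force rose, so the spread finger linkage probably met the riser's edge. I'll turn the gripper a quarter turn so the linkage lies along the riser edge.

```bash
python3 - <<'E'
from h import *
print(status.read_state()['qpos'].round(2))
O=np.array([632.2,-68.5]); ax=np.array([.9967,-.0816]); ay=np.array([.0816,.9967])
X=np.load('top0.npz')['Q'].reshape(-1,3); L=np.c_[(X[:,:2]-O)@ax,(X[:,:2]-O)@ay,X[:,2]]
M=(abs(L[:,1])>75)&(abs(L[:,1])<190)&(L[:,0]>-220)&(L[:,0]<-150)&(L[:,2]>40)&(L[:,2]<70); print('panel x start',np.percentile(L[M,0],[2,10,50,90]).round(1),M.sum())
E
python3 -m handwheel '[{"delta_pos":[0.4,0,0],"yaw":0.12},{"delta_pos":[0.4,0,0],"yaw":0.12},{"delta_pos":[0.4,0,0],"yaw":0.12},{"delta_pos":[0.4,0,0],"yaw":0.12},{"delta_pos":[0.4,0,0],"yaw":0.12},{"delta_pos":[0.4,0,0],"yaw":0.12},{"delta_pos":[0.4,0,0],"yaw":0.12},{"delta_pos":[0.4,0,0],"yaw":0.12},{"delta_pos":[0.4,0,0],"yaw":0.12},{"delta_pos":[0.4,0,0],"yaw":0.12}]'
python3 -m handwheel '[{"delta_pos":[0.6,0,0],"yaw":0.12},{"delta_pos":[0.6,0,0],"yaw":0.12},{"delta_pos":[0.6,0,0],"yaw":0.12},{"delta_pos":[0.6,0,0],"yaw":0},{"delta_pos":[0.6,0,0],"yaw":0},{"delta_pos":[0,0,0],"yaw":0}]'
python3 -c "
from h import *; print(status.read_state()['qpos'].round(2))"
```

```text
[-0.29  0.58  0.55  2.12 -0.54  0.59  0.57]
panel x start [-178.2 -177.6 -175.3 -173.3] 216
clock: 27.98
eef_pos: [501.8, -65.7, 139.6]
tool_rot: [-3.141, -0.002, 2.701]
force: [0.1, -0.0, 0.2]
width: -0.2
gripper_force: 0.0
clock: 28.48
eef_pos: [533.1, -65.7, 140.2]
tool_rot: [3.141, 0.001, 3.053]
force: [0.3, -0.6, 0.1]
width: -0.0
gripper_force: 0.0
[ 0.    0.6   0.1   1.93 -0.1   0.62  1.65]
```

```bash
python3 -m handwheel '[{"delta_pos":[0.7,0,-0.8],"yaw":0},{"delta_pos":[0.7,0,-1.3],"yaw":0},{"delta_pos":[0.7,0,-1.3],"yaw":0},{"delta_pos":[0.7,0,-1.3],"yaw":0},{"delta_pos":[0.2,0,-1.3],"yaw":0},{"delta_pos":[0,0,-1.3],"yaw":0},{"delta_pos":[0,0,-1.2],"yaw":0},{"delta_pos":[0,0,-0.8],"yaw":0},{"delta_pos":[0,0,0],"yaw":0},{"delta_pos":[0,0,0],"yaw":0}]'
python3 -m handwheel '[{"delta_pos":[0.5,-0.04,0],"yaw":0},{"delta_pos":[0.5,-0.04,0],"yaw":0},{"delta_pos":[0.5,-0.04,0],"yaw":0},{"delta_pos":[0.4,-0.03,0],"yaw":0},{"delta_pos":[0.3,-0.02,0],"yaw":0},{"delta_pos":[0.2,-0.02,0],"yaw":0},{"delta_pos":[0,0,0],"yaw":0}]'
```

```text
clock: 29.32
eef_pos: [561.3, -65.7, 47.4]
tool_rot: [-3.141, -0.001, 3.056]
force: [0.2, -1.3, 1.2]
width: -0.3
gripper_force: 0.0
clock: 29.9
eef_pos: [586.4, -67.6, 47.9]
tool_rot: [-3.142, 0.001, 3.056]
force: [0.1, -0.7, 0.2]
width: -0.2
gripper_force: 0.0
```

```bash
python3 -m handwheel '[{"delta_pos":[0.3,-0.02,0],"yaw":0},{"delta_pos":[0.3,-0.02,0],"yaw":0},{"delta_pos":[0.2,-0.02,0],"yaw":0},{"delta_pos":[0,0,0],"yaw":0}]'
python3 -m handwheel '[{"delta_pos":[0.2,-0.02,0],"yaw":0},{"delta_pos":[0.2,-0.02,0],"yaw":0},{"delta_pos":[0,0,0],"yaw":0}]'
python3 -m handwheel '[{"delta_pos":[0.2,-0.02,0],"yaw":0},{"delta_pos":[0.1,-0.01,0],"yaw":0},{"delta_pos":[0,0,0],"yaw":0}]'
```

```text
clock: 30.23
eef_pos: [594.4, -68.2, 47.8]
tool_rot: [-3.142, 0.001, 3.056]
force: [-0.4, 0.7, 0.0]
width: 0.3
gripper_force: 0.0
clock: 30.48
eef_pos: [597.8, -68.6, 47.8]
tool_rot: [-3.142, -0.0, 3.056]
force: [0.8, 0.2, -0.1]
width: 0.3
gripper_force: 0.0
clock: 30.73
eef_pos: [600.2, -68.8, 47.6]
tool_rot: [3.142, -0.001, 3.056]
force: [-1.4, 1.1, 0.4]
width: -0.2
gripper_force: 1.1
```

```bash
python3 -m handwheel '[{"delta_pos":[0.2,-0.02,0],"yaw":0},{"delta_pos":[0.1,-0.01,0],"yaw":0},{"delta_pos":[0,0,0],"yaw":0}]'
python3 -m handwheel '[{"delta_pos":[0.2,-0.02,0],"yaw":0},{"delta_pos":[0.1,-0.01,0],"yaw":0},{"delta_pos":[0,0,0],"yaw":0}]'
python3 -m handwheel '[{"delta_pos":[0.2,-0.02,0],"yaw":0},{"delta_pos":[0.1,-0.01,0],"yaw":0},{"delta_pos":[0,0,0],"yaw":0}]'
```

```text
clock: 30.98
eef_pos: [603.9, -69.1, 47.6]
tool_rot: [3.142, -0.0, 3.056]
force: [-1.3, 1.8, -0.5]
width: 0.1
gripper_force: 0.9
clock: 31.23
eef_pos: [607.0, -69.4, 47.7]
tool_rot: [3.142, 0.0, 3.056]
force: [-2.7, 0.9, -0.4]
width: 0.1
gripper_force: 1.0
clock: 31.48
eef_pos: [607.0, -69.4, 47.6]
tool_rot: [3.141, -0.006, 3.056]
force: [-8.0, 0.1, 3.5]
width: 0.1
gripper_force: 3.8
```

```bash
python3 -m handwheel '[{"delta_pos":[0.2,-0.02,0],"yaw":0},{"delta_pos":[0.1,-0.01,0],"yaw":0},{"delta_pos":[0,0,0],"yaw":0}]'
python3 -m handwheel '[{"delta_pos":[-0.6,0.04,0],"yaw":0},{"delta_pos":[-1,0.08,0],"yaw":0},{"delta_pos":[-2,0.1,0],"yaw":0},{"delta_pos":[-3,0.1,0.5],"yaw":0},{"delta_pos":[-3,0,1],"yaw":0},{"delta_pos":[-2.5,0,2],"yaw":0},{"delta_pos":[-1.5,0,3],"yaw":0},{"delta_pos":[-0.5,0,3],"yaw":0},{"delta_pos":[0,0,0],"yaw":0},{"delta_pos":[0,0,0],"yaw":0}]'
python3 f.py
```

```text
clock: 31.73
eef_pos: [607.1, -69.4, 47.4]
tool_rot: [3.141, -0.012, 3.056]
force: [-12.8, 1.4, 9.3]
width: -0.1
gripper_force: 6.6
clock: 32.57
eef_pos: [474.6, -67.3, 144.9]
tool_rot: [-3.141, 0.008, 3.055]
force: [-0.0, -0.5, -0.5]
width: 0.0
gripper_force: 0.0
panel x [-14.9 -14.6 -12.7 -10.3] 207
strip x [-19.6 -18.7 -13.6  -8. ] 262
[471.98486375 -66.83635528 141.95632612] [0.07891241 0.33236034 0.38028579] 32.7667
```

View pics/v5.png

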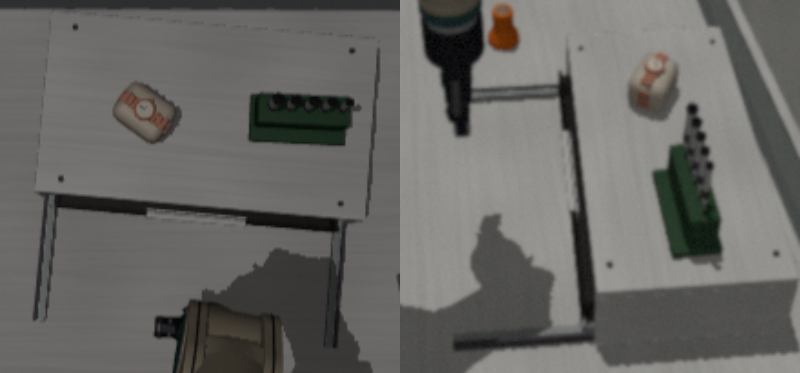

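The panel now sits at -15 mm, its closed position. The watch (145,112 in the left crop) and the screwdriver stand (300,118) haven't moved, and the arm is clear.

```bash
python3 -c "
from cell import ctrl; print(ctrl.finish_job())"
```

```text
the job is handed in; nothing more can be done
None
```

The job is handed in at about 33 s: the loupe stands upright on the tray floor, all three lids are home, and the tray is fully shut (the first push stopped 9 mm short, so I turned the gripper and pushed again), with the tester, watch and screwdriver stand left alone.

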